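Refit the filter plate of the sleeving-bench blower

ROBOT

A 7-joint arm with a two-finger parallel gripper is mounted at the origin on the work surface. World frame = base frame: x ahead of the robot, y to its left, z up, the work surface at z = 0. Lengths are in m, angles in degrees, forces in N, time in s.
With the tool pointing down it reaches from about 0.425 to 0.825 m from the base axis. Payload 3.6 kg.
Tool frame: the origin (TCP) lies at the very end of the fingers, on their centre line; the grasp point (between the pads) lies 19 mm behind it (pinch_z is the distance from the TCP to the grasp point, in m); x points along the fingers, z is the direction in which the jaws open and shut, and the axes are right-handed (so a half turn about x gives the same grasp; the last joint's range is limited). The gripper opens to 93 mm and grips with 3 to 60 N. Pads are 15 mm wide; open, the fingers measure 128 mm over their backs; the gripper's body (75 mm by 188 mm) begins 65 mm behind the grasp point.
Start: joints at [-77.034, 35.231, -0.722, 81.555, 0.464, 63.22, -2.315], TCP at [0.163, 0.629, 0.219] pointing down, gripper open.
Joint ranges: [-178.69, 178.69], [-17.37, 117.87], [-77.05, 75.6], [15.02, 138.74], [-78.02, 258.01], [0.78, 113.62], [-162.83, 162.83]. Speed limits (degrees/s): [159.86, 159.86, 180, 180, 180, 180, 180].

INTERFACE

Orientations are given as a 3x3 rotation matrix whose columns are the frame's x, y, z axes.
In Python, from cell import get_obs, capture, calibration, job_done, pinch_z gives the robot as it stands.
- The arm moves only by the shell command python3 -m creep 'ROWS' [FORCE]. ROWS is JSON, a list that holds one entry, the list of rows, each a list of 7 numbers: the shift along the tool's x, y, z in mm, then the turn, a rotation vector about the tool's x, y, z in rad, then the finger opening in mm, from 0 to 93. In form: [[[tx, ty, tz, ax, ay, az, jaw], ...]]. A call has 1 to 10 rows; each row shifts and turns the commanded pose from where the row before left it, along the tool's axes as they then stand; what a row does not reach is not made up. A row lasts 1/12 s, in which the tool goes at most 41.7 mm and 7.16 degrees, less where a joint would pass 70% of its speed; a pose out of reach is approached as far as the arm can. A call is refused whole if a number of a shift passes 41.7 or a number of a turn 0.125, either way. A call with a gripper value outside its range is refused whole. The fingers move at their own pace and stop on an object; FORCE is the grip in N (left out, the last holds). Time passes only in rows, so rows that do not move let the fingers close. It gives the time, the measured TCP pose, the force and the opening at its end, in the units of the state.
- get_obs(): the state, without advancing time (a new reading comes with each control period).
- capture(name): name is "scene" or "top"; returns the picture (420x560x3 uint8, blue, green, red); there is no depth.
- calibration(name): a dict with "fov_y" (degrees; the focal length in pixels is half the picture's height over the tangent of half this angle, whatever the lens; pixels are square), "cx", "cy" (the principal point, pixels), "extrinsics" (4x4, takes a point from camera to world coordinates). Camera axes: x right, y down, z forward; pixel columns grow to the right and rows downward; lengths in m; the calibration is good to about 2 mm. A picture is of the moment at which its call begins. calibration takes no time and is no camera call.
- job_done(): hands the job in, once; it reports no verdict.
The state is a dict: "t": time; "joint_pos": joint angles; "qd": joint speeds; "joint_torque": joint torques, N m; "position": TCP position; "tcp_rot": TCP orientation; "contact_force": force on the tool from outside, world axes, zero at the start; "ft_torque": the same for the moment, N m; "opening": opening from 0.0 (shut) to 1.0 (fully open).
Only numpy, scipy, OpenCV 4.12 (cv2) and the standard library are available. Lean on these libraries where they do the work, as an engineer would, in place of code of your own. Each camera call takes 0.05 s, during which the arm holds its last target. There are 200 camera calls.

TASK

Put the cleaned filter plate back into the sloping face of the grey blower: holding it by its grip fin, feel its tongue edge right in under the lip at the low end of the opening, then lower the other edge, let go and press it home until the spring roller snaps over it, without forcing anything. Leave the plate flush, caught at both ends and let go, and leave the brush and the two potted violets where they are.

Things in the scene. Friction and masses are not known exactly. Their poses are not given: they have to be found in the camera images.
- plate: Loose filter plate, about 0.26 kg: aluminium frame, grey filter, dark slats; lies flat on the bench, grip up. Origin: centre of the underside of the main slab, z = face normal on the grip side. Slab 164 (x -82 to 82) x 130 (y) x 8 mm (z 0 to 8). A thinner tongue runs along its -x end. At home its frame lies on seat's, but for the height at which the tongue sits.
- plate_tongue (a point): Tip of the plate's tongue, underside, mid-width: (-98, 0, 0) mm in the plate's frame. The tongue is the edge that hooks in: x -98 to -82, 110 mm wide, 5 mm thick (z 0 to 5).
- plate_free (a point): Top of the plate's free edge, mid-width: (82, 0, 8) mm in the plate's frame. Next to it lies a plain flat margin 38 mm wide (x 44 to 82), good to press on.
- plate_grip (a point): Middle of the plate's black grip fin: (0, 0, 24) mm in the plate's frame. The fin stands across the middle of the plate, 12 mm thick in x, 80 mm long in y, from z = 8 (slab top) to z = 40 mm; fingers close on it along the plate's x.
- blower: Grey sheet-steel blower, fixed to the bench: 290 mm deep, 204 mm wide, casing 180 mm high, with a round air nozzle (74 mm across, top 220 mm above the bench) at the rear top. Origin on the bench below the middle of the filter opening; x points from the low end of its sloping face to the nozzle.
- seat: Filter opening in the blower's face. Origin: middle of the opening on the plane (z = 0) of its upper ledge, 125 mm above the bench; x runs up the slope (24 degrees above level, towards the nozzle), y level, z the outward normal. Upper ledge x 64 to 82 carries the free edge; lip channel at the low end. Side walls y = +-68.5, 12 mm high (3.5 mm play each side); upper wall x = 86.
- seat_lip (a point): Mean place of the lip's edge, underside: (-87, 0, 8) mm in the seat's frame. Channel of floor (x -98.5 to -62) and lip over it (x -98.5 to -87, 6 mm thick), 8 mm apart; wall at x = -98.5. Its screws sit in slots: the whole channel stands up to 5 mm higher or lower (floor z -5 to 5), NOT measured: feel for it. A tongue on its floor reaches the wall only below 13 degrees off the slope.
- catch (a joint): Spring roller catch amid the upper end. 0 rad = at rest over the opening, up to 0.28 as the roller is pushed away up the slope (0.12 lets the edge pass). A hooked plate rests on the roller 5 to 9 degrees off, free edge 20 mm up; 10 to 20 N square to the slope on its free margin rolls the catch aside, and it springs back to hold the flush edge.
- catch_nose (a point): Axis of the catch's white roller (16 mm across, 40 mm long along the seat's y): at rest at (86, 0, 15) mm in the seat's frame, overlapping the plate's free edge by 4 mm. Its sprung arm is hinged 35 mm below.
- brush: Bystander: bench brush with wooden handle, 170 mm long, lying beyond the plate. Origin at its middle on the bench.
- violet_a: Bystander: potted violet in a terracotta pot, pot 92 mm across and 82 mm high, about 130 mm high in all. Origin: centre of its underside.
- violet_b: Bystander: potted violet in a white pot of the same size, beyond the brush. Origin: centre of its underside.
Mind the look-alikes: they are no part of the job. Leave any brown or green look-alike of the plate alone.

How it is judged (in metres and radians):
On the way:
1. the tongue is guided in under the lip with the free edge still raised and the plate still held (x of plate_tongue in the frame of seat between -0.102 and -0.092 m and z of plate_tongue in the frame of seat between -0.008 and 0.0085 m and y of plate_tongue in the frame of seat between -0.014 and 0.014 m and angle between the z axis of plate and the z axis of seat, either way round above 0.06 rad and contact force between the fingers and plate above 3 N and distance between the grasp point and plate_grip below 0.04 m), for 0.1 s.
At the end, for the whole second after the job is handed in: The plate rests flush in the opening: tongue 5 mm or more under the lip and within 7.5 mm of its mean height, free edge at most 2.5 mm above flush and 6 mm off the middle, face within 0.045 rad of the slope, roller catch sprung back over it (below 0.05 rad) (x of plate_tongue in the frame of seat between -0.102 and -0.092 m and z of plate_tongue in the frame of seat between -0.0075 and 0.0075 m and z of plate_free in the frame of seat between 0.005 and 0.0105 m and y of plate_free in the frame of seat between -0.006 and 0.006 m and angle between the z axis of plate and the z axis of seat, either way round below 0.045 rad and value of joint catch below 0.05 rad and linear speed of plate below 0.01 m/s); the robot touches nothing.
It fails at once if a potted violet is shoved more than 30 mm or tipped (distance of any of violet_a, violet_b from where it was at the start of the episode above 0.03 m or angle between any of violet_a, violet_b's own z axis and vertical above 0.4 rad).
It fails at once if the brush is shoved more than 30 mm (distance of brush from where it was at the start of the episode above 0.03 m).
It fails at once if the plate is forced against the blower with more than 45 N (contact force between plate and blower above 45 N).
It also fails if it takes over 51 s, if anything falls off the work surface, if the arm or the gripper's body presses on something with over 40 N, if the wrist force passes 120 N, or if a joint passes its speed limit or range.

## Working session

There is one attempt and no reset: what is moved stays moved. The work goes in short steps, Python scripts to look and compute and a shell command to move; the robot and the scene stay as the last step left them, time stands still between calls to the robot, and variables do not carry over. Pictures are saved under pics/ and viewed, about 8 in all and at most 12, crops included, and the job is handed in when it is done.

```bash
mkdir -p pics; python3 - <<'E'
from cell import *
import cv2,json
for n in("scene","top"):
    cv2.imwrite(f"pics/{n}0.png",capture(n)); c=calibration(n); print(n,c)
print(get_obs(),pinch_z)
E
```

```text
scene {'fov_y': 48.23682130039319, 'cx': 284.1396636004703, 'cy': 202.31358983445864, 'extrinsics': array([[-0.59833927,  0.65226723, -0.46533599,  0.98078223],
       [ 0.80117291,  0.47937317, -0.35822246,  0.50176698],
       [-0.01058718, -0.58715315, -0.80940663,  1.02983573],
       [ 0.        ,  0.        ,  0.        ,  1.        ]])}
top {'fov_y': 43.49556818157022, 'cx': 279.2217444056819, 'cy': 210.08044007043563, 'extrinsics': array([[-0.01785948, -0.98235815,  0.18615453,  0.27592495],
       [-0.99983671,  0.01703371, -0.00603453,  0.10745539],
       [ 0.00275717, -0.18623191, -0.98250195,  1.29404561],
       [ 0.        ,  0.        ,  0.        ,  1.        ]])}
{'t': 0.1, 'joint_pos': array([-77.03278837,  35.28526456,  -0.7204774 ,  81.6296698 ,
         0.46581889,  63.22064089,  -2.31565369]), 'qd': array([ 0.04407106, -0.08298343,  0.07147193, -0.1937174 , -0.11980856,
        0.01023379, -0.09974024]), 'joint_torque': array([ 1.06706953e-03, -4.60042584e+01,  2.10046596e-01, -1.66246104e+01,
       -6.11963030e-02,  1.68655120e-02,  8.83603207e-05]), 'position': array([0.16243183, 0.62865204, 0.21759382]), 'tcp_rot': array([[-5.01796247e-04, -9.68218001e-01,  2.50107277e-01],
       [-2.26058025e-03,  2.50107767e-01,  9.68215366e-01],
       [-9.99997319e-01, -7.95407324e-05, -2.31423763e-03]]), 'contact_force': array([ 0.10386976, -1.01499362, -1.47941048]), 'ft_torque': array([0.03235675, 0.04825279, 0.01464487]), 'opening': 1.0015087004997634} 0.0188
```

View pics/scene0.png

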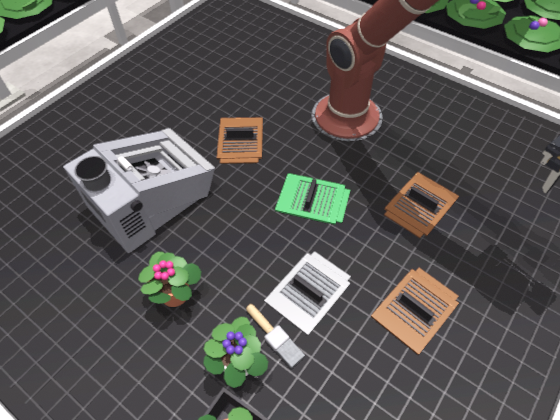

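View pics/top0.png

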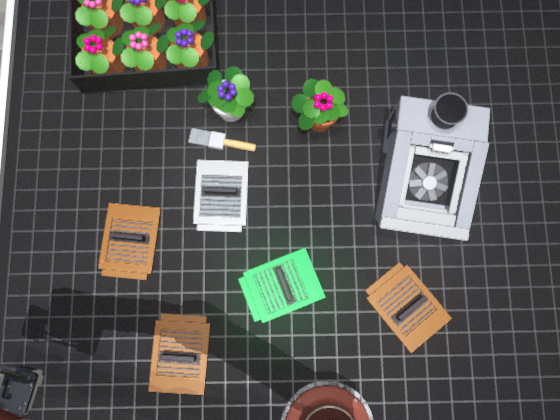

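The plates are: white/aluminium at top (220,193) and scene (310,290), green at top (283,285), and brown at top (130,240), (180,355) and (408,308). Only the aluminium one with the grey filter fits the description. I'll confirm it in enlarged crops.

```bash
python3 - <<'E'
import cv2,numpy as np
def comp(src,boxes,out):
    im=cv2.imread(src); W=np.zeros((600,800,3),np.uint8);X=0
    for (x,y,w,h,s) in boxes:
        c=cv2.resize(im[y:y+h,x:x+w],None,fx=s,fy=s,interpolation=cv2.INTER_CUBIC)
        for k in range(0,w,10): cv2.putText(c,str(x+k),(k*s,8),0,.3,(0,0,255)); cv2.line(c,(k*s,8),(k*s,14),(0,0,255))
        for k in range(10,h,10): cv2.putText(c,str(y+k),(0,k*s),0,.3,(0,0,255)); cv2.line(c,(20,k*s),(26,k*s),(0,0,255))
        W[:c.shape[0],X:X+c.shape[1]]=c; X+=c.shape[1]
    cv2.imwrite(out,W)
comp("pics/top0.png",[(190,155,64,82,5),(376,90,118,150,4)],"pics/ct.png")
comp("pics/scene0.png",[(262,246,92,88,4),(105,125,108,110,4)],"pics/cs.png")
E
```

```text
(no output)
```

View pics/ct.png

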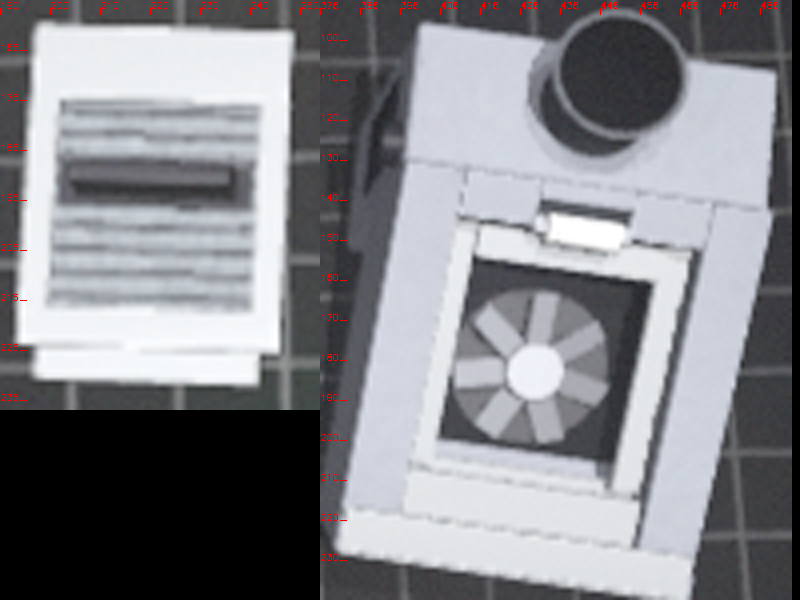

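View pics/cs.png

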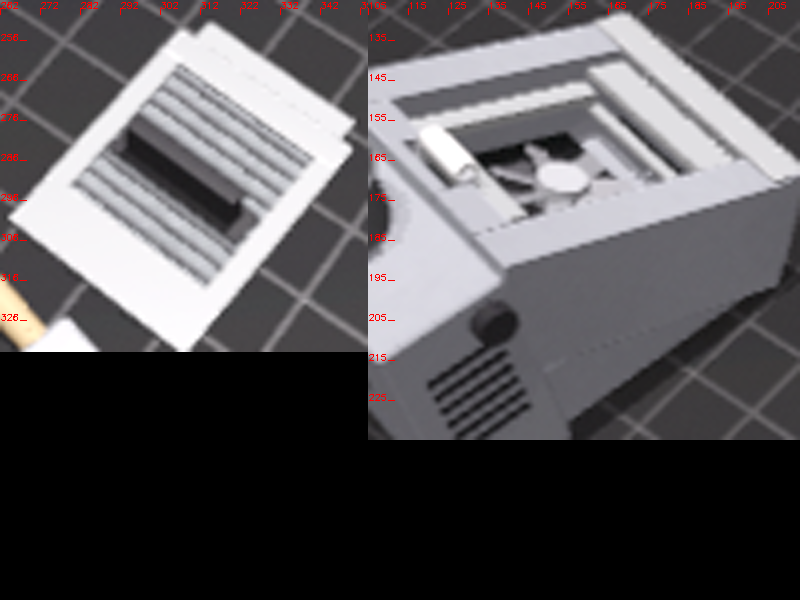

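```bash
cat > h.py <<'E'
import numpy as np,cv2
from scipy.optimize import least_squares
from cell import calibration
C={n:calibration(n) for n in("scene","top")}
def proj(n,P):
    c=C[n];P=np.atleast_2d(P);T=np.linalg.inv(c["extrinsics"]);q=P@T[:3,:3].T+T[:3,3]
    f=210/np.tan(np.radians(c["fov_y"]/2))
    return q[:,:2]/q[:,2:]*f+[c["cx"],c["cy"]]
def Rz(a): c,s=np.cos(a),np.sin(a);return np.array([[c,-s,0],[s,c,0],[0,0,1]])
def plateP(p,L): return np.array(L)/1000@Rz(p[2]).T+[p[0],p[1],0]
a=np.radians(24);RS=np.array([[np.cos(a),0,-np.sin(a)],[0,1,0],[np.sin(a),0,np.cos(a)]])
def seatB(L): return np.array(L)/1000@RS.T+[0,0,.125]
def blow(p,B): return np.array(B)@Rz(p[2]).T+[p[0],p[1],0]
E
cat > fit.py <<'E'
from h import *
PL=[(82,65,8),(82,-65,8),(-82,65,8),(-82,-65,8),(-98,55,5),(-98,-55,5)]
def ct(l,ox,oy,s,x0=0): return (np.array(l)-[x0,0]+.5)/s-.5+[ox,oy]
pt=ct([(35,24),(292,31),(16,345),(279,353),(34,377),(258,386)],190,155,5)
ps=ct([(183,352),(10,217),(352,150),(183,28),(355,122),(207,22)],262,246,4)
r=lambda p:np.r_[(proj("top",plateP(p,PL))-pt).ravel(),(proj("scene",plateP(p,PL))-ps).ravel()]
s=least_squares(r,[.6,.25,0],loss="soft_l1");print("plate",s.x,np.degrees(s.x[2]));print(r(s.x).reshape(-1,2).round(1).tolist())
T=lambda l:ct(l,376,90,4,320); S=lambda l:ct(l,105,125,4,368)
bt=T([(588,231),(460,222),(692,250),(403,158),(772,211),(418,22),(777,72),(412,465),(638,497)])
bs=S([(447,153),(505,268),(390,98)])
def m(p):
    xb,xr,d=p[3:6]
    t=np.vstack([seatB([(86,0,19),(86,68.5,12),(86,-68.5,12)]),[[xb,.102,.18],[xb,-.102,.18],[xr,.102,.18],[xr,-.102,.18]],seatB([(-87,68.5,14+d*1e3),(-87,-68.5,14+d*1e3)])])
    u=np.vstack([seatB([(86,0,17)]),[[xb,.102,.18]],seatB([(86,-68.5,12)])])
    return blow(p,t),blow(p,u)
r=lambda p:np.r_[(proj("top",m(p)[0])-bt).ravel(),(proj("scene",m(p)[1])-bs).ravel(),p[5]/.003]
s=least_squares(r,[.6,-.25,-.15,.1,.18,0],loss="soft_l1",max_nfev=5000);print("blower",s.x,np.degrees(s.x[2]));print(r(s.x)[:-1].reshape(-1,2).round(1).tolist())
np.save("b.npy",s.x)
# overlay
p=s.x;out=[]
for n,(x,y,w,h) in(("top",(376,90,100,148)),("scene",(100,125,116,110))):
    im=cv2.imread(f"pics/{n}0.png");k=4;c=cv2.resize(im[y:y+h,x:x+w],None,fx=k,fy=k,interpolation=cv2.INTER_CUBIC)
    def pl(B,col,cl=True):
        q=(proj(n,blow(p,B))-[x,y]+.5)*k-.5;cv2.polylines(c,[q.round().astype(int)],cl,col,1)
    pl(seatB([(86,68.5,12),(86,-68.5,12),(-98.5,-68.5,12),(-98.5,68.5,12)]),(0,0,255))
    pl(seatB([(82,65,0),(82,-65,0),(64,-65,0),(64,65,0)]),(0,200,0))
    pl(seatB([(-87,68.5,14),(-87,-68.5,14),(-98.5,-68.5,14),(-98.5,68.5,14)]),(255,0,0))
    pl(seatB([(78,20,15),(78,-20,15),(86,-20,23),(86,20,23),(94,20,15),(94,-20,15)]),(255,0,255))
    pl([[p[3],.102,.18],[p[3],-.102,.18],[p[4],-.102,.18],[p[4],.102,.18]],(0,160,255))
    out.append(cv2.copyMakeBorder(c,0,600-c.shape[0],0,0,0))
o=np.hstack(out)[:, :800];cv2.imwrite("pics/ov.png",o);print(o.shape)
E
python3 fit.py
```

```text
plate [ 0.56857194  0.24704601 -0.0495739 ] -2.84037515715341
[[-0.6, 0.0], [-0.7, 0.3], [-0.9, -0.2], [-0.9, -0.2], [-0.6, 0.1], [-1.0, -0.3], [-0.3, 0.0], [-0.9, -0.5], [-0.4, -1.1], [-1.0, -0.5], [-0.9, -0.5], [0.0, -0.6]]
blower [ 0.55208882 -0.24819209 -0.15659799  0.09727068  0.17885914 -0.00133314] -8.972403766194915
[[-1.8, 0.1], [-1.2, -2.1], [2.2, -0.8], [-0.0, 0.6], [-0.4, -0.4], [-0.2, 0.3], [0.7, -0.3], [-3.0, 11.9], [-0.1, 12.1], [-0.6, -0.7], [-0.6, -0.7], [-1.8, -0.2]]
(600, 800, 3)
```

View pics/ov.png

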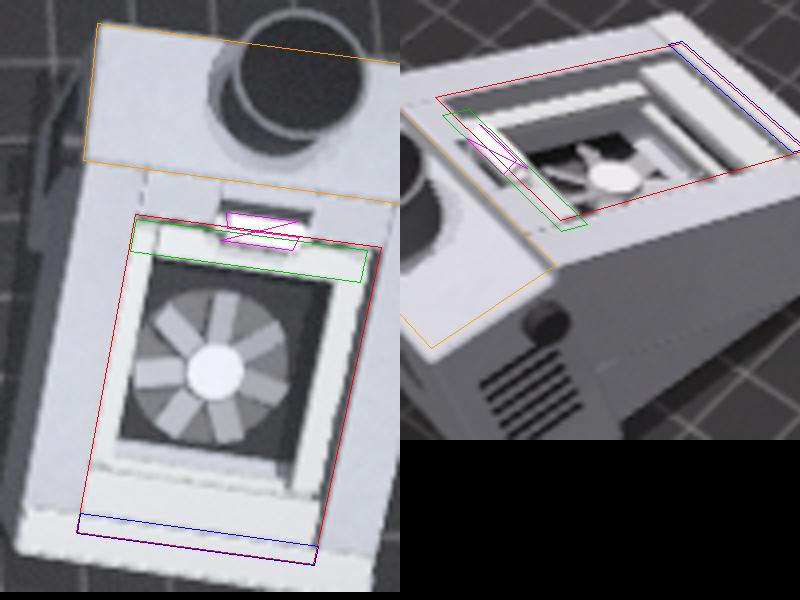

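```bash
python3 - <<'E'
from h import *
p=np.load("b.npy");o=[]
for n,(x,y,w,h,k) in(("scene",(155,125,64,70,7)),("top",(376,195,100,50,3.5))):
    im=cv2.imread(f"pics/{n}0.png");c=cv2.resize(im[y:y+h,x:x+w],None,fx=k,fy=k,interpolation=cv2.INTER_CUBIC)
    c=cv2.convertScaleAbs(c,alpha=1.6,beta=-150)
    if n=="scene":
      for i in range(0,w,10): cv2.putText(c,str(x+i),(i*k,8),0,.3,(0,0,255))
      for i in range(0,h,10): cv2.putText(c,str(y+i),(0,i*k),0,.3,(0,0,255))
    o.append(cv2.copyMakeBorder(c,0,490-c.shape[0],0,0,0))
cv2.imwrite("pics/lip.png",np.hstack(o)[:,:800])
E
```

```text
(no output)
```

View pics/lip.png

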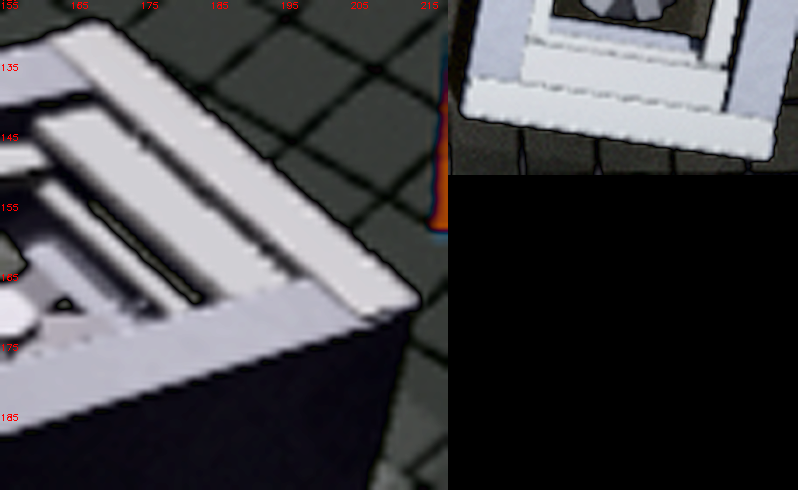

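```bash
sed -i 's/(412,465),(638,497)\])/(404,513),(637,547)])/; s/^bs=.*/bs=np.vstack([S([(447,153),(505,268),(390,98)]),[(167.5,138),(198.5,165.5)]])/; s/u=np.vstack.*/u=np.vstack([seatB([(86,0,17)]),[[xb,.102,.18]],seatB([(86,-68.5,12),(-87,-68.5,14+d*1e3),(-87,68.5,14+d*1e3)])])/' fit.py; python3 fit.py
python3 - <<'E'
from h import *
p=np.load("b.npy")
for n,L in(("seat0",(0,0,0)),("nose",(86,0,15)),("lip",(-87,0,8))): print(n,blow(p,seatB([L])))
E
```

```text
plate [ 0.56857194  0.24704601 -0.0495739 ] -2.84037515715341
[[-0.6, 0.0], [-0.7, 0.3], [-0.9, -0.2], [-0.9, -0.2], [-0.6, 0.1], [-1.0, -0.3], [-0.3, 0.0], [-0.9, -0.5], [-0.4, -1.1], [-1.0, -0.5], [-0.9, -0.5], [0.0, -0.6]]
blower [ 0.55061185 -0.24731864 -0.15964905  0.09880041  0.18045152 -0.00513817] -9.147217045166038
[[-2.0, 0.8], [-1.4, -1.5], [2.0, -0.1], [-0.1, 0.4], [-0.5, -0.3], [-0.3, 0.1], [0.7, -0.1], [-1.7, 0.1], [-0.8, -0.1], [0.1, -0.9], [-0.6, -0.6], [-1.1, -0.5], [-0.4, -1.0], [-0.6, -1.4]]
(600, 800, 3)
seat0 [[ 0.55061185 -0.24731864  0.125     ]]
nose [[ 0.6221542  -0.25883834  0.17368253]]
lip [[ 0.4689316  -0.23416653  0.09692228]]
```

```bash
cat >> h.py <<'E'
from scipy.spatial.transform import Rotation as Rn
from cell import get_obs
PLATE=np.array([0.56857194,0.24704601,-0.0495739])
def seatR(): return Rz(np.load("b.npy")[2])@RS
def toolR(Rp): return np.c_[-Rp[:,2],-Rp[:,1],Rp[:,0]]   # tool x=-plate z, z=plate x, y=zxx
def delta(pos,R):
    o=get_obs();R0=o["tcp_rot"]
    print("t",round(o["t"],2),"F",o["contact_force"].round(1),"pos",o["position"].round(4),"op",round(o["opening"]*93,1))
    print("shift mm(cur axes)",(R0.T@(pos-o["position"])*1e3).round(1),"(after turn)",(R.T@(pos-o["position"])*1e3).round(1),"turn",Rn.from_matrix(R0.T@R).as_rotvec().round(4))
def platepose(sx,sy,sz,pitch):
    """plate R and origin in world with tongue tip at seat (sx,sy,sz) mm, free edge raised by pitch deg"""
    p=np.load("b.npy");RSw=seatR();Rp=RSw@Rn.from_euler("y",-pitch,degrees=True).as_matrix()
    tip=blow(p,seatB([(sx,sy,sz)]))[0];return Rp,tip-Rp@np.array([-.098,0,0])
def report(G=(0,0,11)):
    """where the tongue tip is in seat frame, for TCP at plate point G mm"""
    o=get_obs();R0=o["tcp_rot"];Rp=np.c_[R0[:,2],-R0[:,1],-R0[:,0]];org=o["position"]-Rp@np.array(G)/1e3
    p=np.load("b.npy");RSw=seatR();s0=blow(p,seatB([(0,0,0)]))[0];Q=RSw.T@Rp
    f=lambda L:(RSw.T@(org+Rp@np.array(L)/1e3-s0)*1e3).round(1)
    print("t",round(o["t"],2),"tip",f((-98,0,0)),"free",f((82,0,8)),"pitch",np.degrees(np.arctan2(Q[2,0],Q[0,0])).round(2),"yaw",np.degrees(np.arctan2(Q[1,0],Q[0,0])).round(2),"F seat",(RSw.T@o["contact_force"]).round(1),"op",round(o["opening"]*93,1))
E
python3 -m creep '[[[0,0,0,0.124,0,0,93],[0,0,0,0.124,0,0,93],[0,0,0,0.124,0,0,93],[0,0,0,0.124,0,0,93],[0,0,0,0.124,0,0,93],[0,0,0,0.124,0,0,93],[0,0,0,0.124,0,0,93],[0,0,0,0.124,0,0,93],[0,0,0,0.124,0,0,93],[0,0,0,0.124,0,0,93]]]' 40
python3 -c "
from h import *
delta(np.array([PLATE[0],PLATE[1],.12]),toolR(Rz(PLATE[2])))"
```

```text
t: 0.93
position: [0.1623, 0.6289, 0.218]
tcp_rot: [[-0.001, -0.072, 0.997], [-0.001, 0.997, 0.072], [-1.0, -0.001, -0.001]]
contact_force: [-0.7, -0.2, 0.1]
opening: 1.004
t 0.93 F [-0.7 -0.2  0.1] pos [0.1623 0.6289 0.218 ] op 93.4Traceback (most recent call last):
  File "<string>", line 3, in <module>
    delta(np.array([PLATE[0],PLATE[1],.12]),toolR(Rz(PLATE[2])))
    ~~~~~^^^^^^^^^^^^^^^^^^^^^^^^^^^^^^^^^^^^^^^^^^^^^^^^^^^^^^^
  File "h.py", line 22, in delta
    print("shift mm(cur axes)",(R0.T@(pos-o["position"])*1e3).round(1),"(after turn)",(R.T@(pos-o["position"])*1e3).round(1),"turn",Rn.from_matrix(R0.T@R).as_rotvec().round(4))
                                                                                                                                    ~~~~~~~~~~~~~~^^^^^^^^
  File "scipy/spatial/transform/_rotation.pyx", line 1143, in scipy.spatial.transform._rotation.Rotation.from_matrix
ValueError: Non-positive determinant (left-handed or null coordinate frame) in rotation matrix 0: [[ 9.99998868e-01  1.43653183e-03 -4.48591272e-04]
 [ 1.37152621e-03 -9.92618042e-01 -1.21274652e-01]
 [ 6.19494688e-04 -1.21273900e-01  9.92618888e-01]].
```

```bash
sed -i 's/np.c_\[-Rp\[:,2\],-Rp\[:,1\],Rp/np.c_[-Rp[:,2],Rp[:,1],Rp/; s/np.c_\[R0\[:,2\],-R0\[:,1\],-R0/np.c_[R0[:,2],R0[:,1],-R0/' h.py
python3 -c "
from h import *
delta(np.array([PLATE[0],PLATE[1],.12]),toolR(Rz(PLATE[2])))"
```

```text
t 0.93 F [-0.7 -0.2  0.1] pos [0.1623 0.6289 0.218 ] op 93.4
shift mm(cur axes) [  98.3 -410.   377.8] (after turn) [  98.  -361.3  424.7] turn [ 0.1216 -0.0005  0.0014]
```

```bash
python3 -m creep '[[[0,0,0,0.1216,0,0,93],[0,-20,23.6,0,0,0,93],[0,-20,23.6,0,0,0,93],[0,-20,23.6,0,0,0,93],[0,-20,23.6,0,0,0,93],[0,-20,23.6,0,0,0,93],[0,-20,23.6,0,0,0,93],[0,-20,23.6,0,0,0,93],[0,-20,23.6,0,0,0,93],[0,-20,23.6,0,0,0,93]]]' >/dev/null
python3 -m creep '[[[0,-20,23.6,0,0,0,93],[0,-20,23.6,0,0,0,93],[0,-20,23.6,0,0,0,93],[0,-20,23.6,0,0,0,93],[0,-20,23.6,0,0,0,70],[0,-20,23.6,0,0,0,60],[10,-20,23.6,0,0,0,60],[20,-20,23.6,0,0,0,60],[20,-20,23.6,0,0,0,60],[20,0,0,0,0,0,60]]]'
python3 -c "
from h import *
delta(np.array([PLATE[0],PLATE[1],.011]),toolR(Rz(PLATE[2])))
import cv2
from cell import capture
i=capture('top');j=capture('scene')
cv2.imwrite('pics/g.png',np.hstack([cv2.resize(i[150:240,180:260],None,fx=4,fy=4),cv2.resize(j[235:345,255:360],None,fx=4,fy=4)[:360]]))"
```

```text
t: 2.6
position: [0.5766, 0.2428, 0.148]
tcp_rot: [[0.005, 0.054, 0.999], [-0.006, 0.999, -0.054], [-1.0, -0.005, 0.005]]
contact_force: [0.9, -0.4, 0.5]
opening: 0.656
t 2.6 F [ 0.9 -0.4  0.5] pos [0.5766 0.2428 0.148 ] op 61.0
shift mm(cur axes) [136.9   4.5  -9. ] (after turn) [137.    3.8  -8.2] turn [-0.0045  0.0054  0.0054]
```

View pics/g.png

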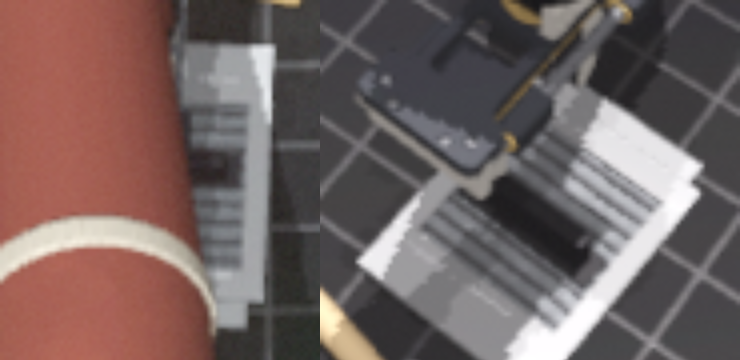

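The gripper (scene crop (480,150)) stands over the black fin, with the jaws across it. I'll correct the position, then descend and feel for contact.

```bash
python3 -m creep '[[[10,2,-4,0,0.005,0.005,60],[15,2.5,-5,0,0,0,60],[20,0,0,0,0,0,60],[20,0,0,0,0,0,60],[20,0,0,0,0,0,60],[5,0,0,0,0,0,60],[0,0,0,0,0,0,60]]]' 
python3 -c "
from h import *
delta(np.array([PLATE[0],PLATE[1],.011]),toolR(Rz(PLATE[2])))"
```

```text
t: 3.28
position: [0.5603, 0.2581, 0.0579]
tcp_rot: [[-0.008, 0.041, 0.999], [0.005, 0.999, -0.041], [-1.0, 0.005, -0.008]]
contact_force: [-0.4, 1.0, 0.3]
opening: 0.646
t 3.28 F [-0.4  1.   0.3] pos [0.5603 0.2581 0.0579] op 60.1
shift mm(cur axes) [ 46.8 -10.9   9.1] (after turn) [ 46.9 -10.6   8.8] turn [ 0.0086 -0.0079 -0.005 ]
```

```bash
python3 -m creep '[[[0,0,0,0,0,0,60],[0,0,0,0,0,0,60],[0,0,0,0,0,0,60]]]' >/dev/null
python3 -c "
from h import *
delta(np.array([PLATE[0],PLATE[1],.011]),toolR(Rz(PLATE[2])))"
```

```text
t 3.53 F [1.  0.3 0.1] pos [0.563  0.2571 0.0603] op 59.7
shift mm(cur axes) [ 49.2 -10.1   6.1] (after turn) [49.3 -9.8  6.1] turn [ 0.0064 -0.0025 -0.0065]
```

```bash
python3 -m creep '[[[0,-5,3,0.0064,-0.0025,-0.006,60],[0,-4.5,2.5,0,0,0,60],[8,0,0,0,0,0,60],[8,0,0,0,0,0,60],[8,0,0,0,0,0,60],[8,0,0,0,0,0,60],[6,0,0,0,0,0,60],[0,0,0,0,0,0,60],[0,0,0,0,0,0,60],[0,0,0,0,0,0,60]]]' >/dev/null
python3 -c "
from h import *
delta(np.array([PLATE[0],PLATE[1],.011]),toolR(Rz(PLATE[2])))"
```

```text
t 4.37 F [ 1.2 -0.3  0.7] pos [0.5673 0.2468 0.0207] op 60.0
shift mm(cur axes) [9.7 0.4 1.3] (after turn) [9.7 0.3 1.3] turn [-0.0003 -0.0022  0.001 ]
```

```bash
python3 -m creep '[[[4,0,1,0,0,0,60],[4,0,0,0,0,0,60],[0,0,0,0,0,0,60],[0,0,0,0,0,0,30],[0,0,0,0,0,0,10],[0,0,0,0,0,0,5],[0,0,0,0,0,0,5],[0,0,0,0,0,0,5],[0,0,0,0,0,0,5],[0,0,0,0,0,0,5]]]' 40
python3 -c "
from h import *
delta(np.array([PLATE[0],PLATE[1],.011]),toolR(Rz(PLATE[2])))"
```

```text
t: 5.2
position: [0.5681, 0.2466, 0.0127]
tcp_rot: [[-0.003, 0.05, 0.999], [-0.001, 0.999, -0.05], [-1.0, -0.001, -0.002]]
contact_force: [0.7, 1.0, -0.2]
opening: 0.195
t 5.2 F [ 0.7  1.  -0.2] pos [0.5681 0.2466 0.0127] op 18.2
shift mm(cur axes) [1.7 0.5 0.5] (after turn) [1.7 0.5 0.5] turn [-0.0004 -0.0025  0.001 ]
```

Still closing. A few more rows, then lift.

```bash
python3 -m creep '[[[0,0,0,0,0,0,5],[0,0,0,0,0,0,5],[0,0,0,0,0,0,5],[0,0,0,0,0,0,5],[-10,0,0,0,0,0,5],[-20,0,0,0,0,0,5],[-30,0,0,0,0,0,5],[-30,0,0,0,0,0,5],[-30,0,0,0,0,0,5],[-30,0,0,0,0,0,5]]]' 
python3 -m creep '[[[-20,0,0,0,0,0,5],[-20,0,0,0,0,0,5],[-10,0,0,0,0,0,5],[0,0,0,0,0,0,5],[0,0,0,0,0,0,5]]]' 
python3 -c "
from h import *
Rp,o=platepose(-70,0,45,12);T=o+Rp@np.array([0,0,.0127])
print(T);delta(T,toolR(Rp))"
```

```text
t: 6.03
position: [0.5681, 0.2464, 0.1643]
tcp_rot: [[-0.003, 0.05, 0.999], [-0.001, 0.999, -0.05], [-1.0, -0.001, -0.003]]
contact_force: [0.9, -0.1, -2.0]
opening: 0.122
t: 6.45
position: [0.5682, 0.2467, 0.2123]
tcp_rot: [[-0.003, 0.05, 0.999], [-0.001, 0.999, -0.05], [-1.0, -0.001, -0.003]]
contact_force: [0.4, 0.2, -2.4]
opening: 0.127
[ 0.54031198 -0.24566016  0.20551545]
t 6.45 F [ 0.4  0.2 -2.4] pos [0.5682 0.2467 0.2123] op 11.8
shift mm(cur axes) [   7.4 -493.1   -3.2] (after turn) [  35.3 -490.5   37.1] turn [ 0.1064 -0.6306 -0.0331]
```

```bash
python3 -m creep '[[[-15,-10,-5,0.01,0,0,5],[-15,-20,-10,0.01,0,0,5],[-15,-30,-10,0.01,0,0,5],[-15,-33,-10,0.01,0,0,5],[0,-33,-5,0.01,0,0,5],[0,-33,0,0.01,0,0,5],[0,-33,0,0.01,0,0,5],[0,-33,0,0.01,0,0,5],[0,-33,0,0.01,0,0,5],[0,-33,0,0.01,0,0,5]]]' 
python3 -m creep '[[[0,-33,0,0,-0.05,0,5],[0,-33,0,0,-0.05,0,5],[0,-33,0,0,-0.05,0,5],[0,-33,0,0,-0.05,0,5],[0,-33,0,0,-0.05,0,5],[0,-25,0,0,-0.05,0,5],[0,-10,0,0,-0.05,0,5],[0,0,0,0,-0.05,0,5],[0,0,0,0,-0.05,0,5],[0,0,0,0,-0.05,0,5]]]'
python3 -m creep '[[[0,0,0,0,-0.05,0,5],[0,0,0,0,-0.05,0,5],[0,0,0,0,0,0,5],[0,0,0,0,0,0,5],[0,0,0,0,0,0,5]]]' 
python3 -c "
from h import *
report((0,0,12.7))
Rp,o=platepose(-70,0,45,12);T=o+Rp@np.array([0,0,.0127])
print(T);delta(T,toolR(Rp))"
```

```text
t: 7.28
position: [0.4981, -0.041, 0.2713]
tcp_rot: [[-0.006, 0.15, 0.989], [-0.001, 0.989, -0.15], [-1.0, -0.002, -0.006]]
contact_force: [0.6, 0.2, -1.5]
opening: 0.128
t: 8.12
position: [0.4681, -0.2371, 0.2711]
tcp_rot: [[0.47, 0.15, 0.87], [-0.072, 0.989, -0.132], [-0.88, -0.001, 0.475]]
contact_force: [0.9, 0.3, -2.1]
opening: 0.129
t: 8.53
position: [0.4697, -0.2375, 0.2727]
tcp_rot: [[0.554, 0.149, 0.819], [-0.085, 0.989, -0.123], [-0.828, -0.001, 0.561]]
contact_force: [0.7, 0.8, -1.0]
opening: 0.123
t 8.53 tip [-108.6   -4.   138.3] free [ 67.2  -2.4 177.8] pitch 10.11 yaw 0.51 F seat [ 0.1  0.9 -1.2] op 11.4
[ 0.54031198 -0.24566016  0.20551545]
t 8.53 F [ 0.7  0.8 -1. ] pos [ 0.4697 -0.2375  0.2727] op 11.4
shift mm(cur axes) [95.4  2.6 21.2] (after turn) [96.   3.2 18. ] turn [ 0.0087 -0.033  -0.0048]
```

```bash
python3 -m creep '[[[20,0.5,5,0.0087,-0.015,-0.005,5],[20,0.5,5,0,-0.015,0,5],[20,1,5,0,0,0,5],[20,1,3,0,0,0,5],[10,0,0,0,0,0,5],[5,0,0,0,0,0,5],[0,0,0,0,0,0,5],[0,0,0,0,0,0,5],[0,0,0,0,0,0,5]]]' 
cat > look.py <<'E'
from h import *
import sys
from cell import capture
i=capture('top');j=capture('scene')
np.savez("pics/last.npz",i=i,j=j)
a=cv2.resize(i[95:245,372:496],None,fx=4,fy=4,interpolation=cv2.INTER_CUBIC);b=cv2.resize(j[115:220,95:220],None,fx=3,fy=3,interpolation=cv2.INTER_CUBIC)
cv2.imwrite(sys.argv[1],np.hstack([a[:,:425],cv2.copyMakeBorder(b,0,600-b.shape[0],0,0,0)])[:, :800])
E
python3 look.py pics/l1.png
python3 -c "
from h import *
report((0,0,12.7))
Rp,o=platepose(-72,0,25,11);T=o+Rp@np.array([0,0,.0127])
delta(T,toolR(Rp))"
```

```text
t: 9.28
position: [0.5395, -0.2457, 0.2065]
tcp_rot: [[0.58, 0.159, 0.799], [-0.094, 0.987, -0.128], [-0.809, -0.001, 0.587]]
contact_force: [0.2, -0.5, -1.9]
opening: 0.13
t 9.38 tip [-70.3  -0.1  46.6] free [1.041e+02 1.000e-01 9.190e+01] pitch 12.0 yaw 0.05 F seat [-0.2 -0.1 -2.9] op 11.9
t 9.38 F [ 0.9 -0.3 -2.8] pos [ 0.5394 -0.2455  0.2069] op 11.9
shift mm(cur axes) [22.5  0.  -5.9] (after turn) [22.6  0.  -5.6] turn [0.0009 0.0174 0.0011]
```

View pics/l1.png

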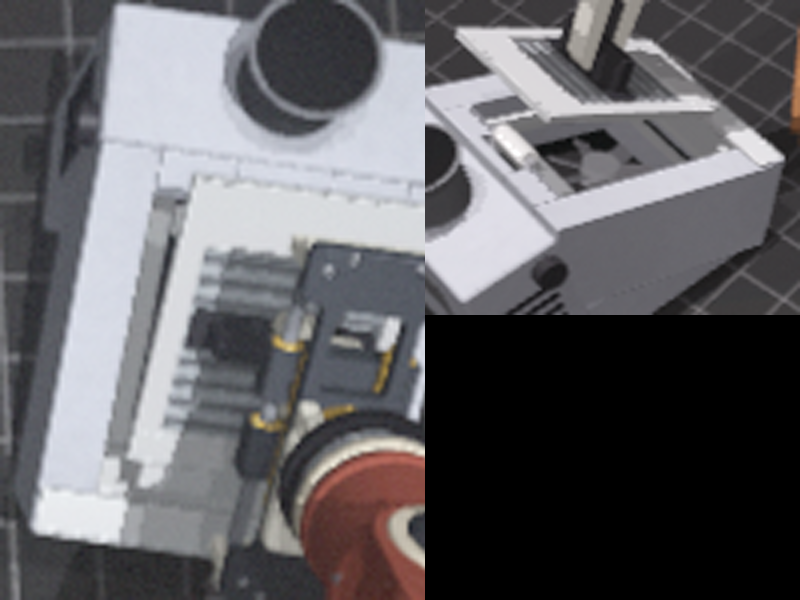

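The plate is held level and parallel to the opening (left edge (197,178)–(130,450) in the top crop, roller visible). I'll check the model's prediction of its visible corners.

```bash
python3 -c "
from h import *
o=get_obs();R0=o['tcp_rot'];Rp=np.c_[R0[:,2],R0[:,1],-R0[:,0]];g=o['position']-Rp@np.array([0,0,.0127])
W=lambda L:g+np.array(L)/1e3@Rp.T
print('top pred',proj('top',W([(82,65,8),(-82,65,8)])),'seen free',[(197.5)/4-.5+372,(178.5)/4-.5+95])
print('scene pred',proj('scene',W([(82,65,8),(82,-65,8)])),'seen',[(549-425+.5)/3-.5+95,(120.5)/3-.5+115],[(457.5-425)/3-.5+95,(33.5)/3-.5+115])
"
```

```text
top pred [[419.59879729 139.15154726]
 [402.54857303 210.14424342]] seen free [420.875, 139.125]
scene pred [[136.08948752 152.09278867]
 [105.05988461 122.67947348]] seen [136.0, 154.66666666666666] [105.33333333333333, 125.66666666666667]
```

Prediction differs from the top view by about 1.3 px, so the plate may sit about 2 mm too far toward -y. I'll bias it +1.5 mm, then descend slowly and feel for the floor and side walls.

```bash
python3 -m creep '[[[8,1.5,-3,0,0.0174,0,5],[8,0,-3,0,0,0,5],[8,0,0,0,0,0,5],[5,0,0,0,0,0,5],[0,0,0,0,0,0,5],[0,0,0,0,0,0,5],[0,0,0,0,0,0,5]]]' >/dev/null
python3 -c "
from h import *
report((0,0,12.7))"
python3 -m creep '[[[4,0,0,0,0,0,5],[4,0,0,0,0,0,5],[0,0,0,0,0,0,5],[0,0,0,0,0,0,5]]]' >/dev/null
python3 -c "
from h import *
report((0,0,12.7))"
```

```text
t 9.97 tip [-69.8   0.4  20.8] free [105.5   0.3  62.3] pitch 10.78 yaw -0.01 F seat [-0.8  0.3 -1.6] op 12.0
t 10.3 tip [-67.1   0.1  14.2] free [1.084e+02 1.000e-01 5.500e+01] pitch 10.56 yaw -0.0 F seat [-1.5 -0.1 -2.1] op 11.8
```

```bash
python3 -m creep '[[[1.5,1,-3,0,0,0,5],[1.5,0.5,-3,0,0,0,5],[1,0,-0.5,0,0,0,5],[0,0,0,0,0,0,5],[0,0,0,0,0,0,5]]]' >/dev/null
python3 -c "
from h import *
report((0,0,12.7))"
python3 -m creep '[[[1.5,0,-0.3,0,0,0,5],[1.5,0,-0.3,0,0,0,5],[0,0,0,0,0,0,5],[0,0,0,0,0,0,5]]]' >/dev/null
python3 -c "
from h import *
report((0,0,12.7))"
python3 -m creep '[[[1.5,0,-0.3,0,0,0,5],[1.5,0,-0.3,0,0,0,5],[0,0,0,0,0,0,5],[0,0,0,0,0,0,5]]]' >/dev/null
python3 -c "
from h import *
report((0,0,12.7))"
```

```text
t 10.72 tip [-70.4   0.4  12.4] free [105.4   0.4  52.2] pitch 10.2 yaw -0.0 F seat [-0.5 -0.1 -1.8] op 11.8
t 11.05 tip [-69.7   0.3  10.1] free [106.1   0.2  49.6] pitch 10.11 yaw 0.0 F seat [-0.7  1.8 -1.6] op 11.8
t 11.38 tip [-69.1  -0.    8. ] free [ 1.068e+02 -1.000e-01  4.710e+01] pitch 10.02 yaw 0.0 F seat [-0.4 -0.7 -2.1] op 11.6
```

```bash
python3 -m creep '[[[1.5,1.5,-2.5,0,0,0,5],[1.5,1,-2.5,0,0,0,5],[0,0,0,0,0,0,5],[0,0,0,0,0,0,5]]]' >/dev/null
python3 -c "
from h import *
report((0,0,12.7))"
python3 -m creep '[[[1.5,0,-0.3,0,0,0,5],[1.5,0,-0.3,0,0,0,5],[0,0,0,0,0,0,5],[0,0,0,0,0,0,5]]]' >/dev/null
python3 -c "
from h import *
report((0,0,12.7))"
python3 -m creep '[[[1.5,0,-0.3,0,0,0,5],[1.5,0,-0.3,0,0,0,5],[0,0,0,0,0,0,5],[0,0,0,0,0,0,5]]]' >/dev/null
python3 -c "
from h import *
report((0,0,12.7))"
```

```text
t 11.72 tip [-71.6   1.6   6.8] free [104.5   1.6  45.1] pitch 9.73 yaw 0.01 F seat [-0.7  0.4 -1. ] op 11.6
t 12.05 tip [-70.8   1.3   4.5] free [105.3   1.2  42.6] pitch 9.65 yaw 0.01 F seat [-0.5  0.5 -1.9] op 11.7
t 12.38 tip [-70.3   1.    2.3] free [105.9   1.   40.1] pitch 9.55 yaw 0.0 F seat [ 0.1 -0.2 -2. ] op 11.6
```

```bash
python3 -m creep '[[[1.2,0.4,-1.8,0,0,0,5],[1.2,0.4,-1.8,0,0,0,5],[0,0,0,0,0,0,5]]]' >/dev/null
python3 -c "
from h import *
report((0,0,12.7))"
python3 -m creep '[[[1,0.3,-0.6,0,0,0,5],[1,0,-0.6,0,0,0,5],[0,0,0,0,0,0,5]]]' >/dev/null
python3 -c "
from h import *
report((0,0,12.7))"
python3 -m creep '[[[1,0.3,-0.6,0,0,0,5],[1,0,-0.6,0,0,0,5],[0,0,0,0,0,0,5]]]' >/dev/null
python3 -c "
from h import *
report((0,0,12.7))"
```

```text
t 12.63 tip [-70.8   1.1   1.6] free [105.4   1.2  39.1] pitch 9.47 yaw 0.05 F seat [0.1 1.1 3.2] op 12.1
t 12.88 tip [-70.4   1.2   0.6] free [105.8   1.3  38. ] pitch 9.44 yaw 0.06 F seat [2.3 0.7 7.4] op 11.9
t 13.13 tip [-70.    1.2  -0.4] free [106.3   1.4  36.9] pitch 9.4 yaw 0.09 F seat [ 2.5  0.8 10.6] op 11.8
```

```bash
python3 -m creep '[[[-2,0,0,0,-0.002,-0.001,5],[0,0.2,0,0,0,0,5],[0,0,0,0,0,0,5]]]' >/dev/null
python3 -c "
from h import *
report((0,0,12.7))"
python3 -m creep '[[[-0.8,0.2,-5,0,-0.001,0,5],[-0.8,0.2,-5,0,-0.001,0,5],[-0.5,0.2,-3,0,0,0,5],[0,0,0,0,0,0,5],[0,0,0,0,0,0,5]]]' >/dev/null
python3 -c "
from h import *
report((0,0,12.7))"
```

```text
t 13.38 tip [-70.7   1.3   1.1] free [105.5   1.5  38.5] pitch 9.44 yaw 0.07 F seat [2.6 1.3 6.2] op 11.4
t 13.8 tip [-83.3   0.3   4.5] free [93.4  0.  39.9] pitch 8.82 yaw -0.04 F seat [ 0.1 -1.  -1.9] op 11.3
```

```bash
python3 -m creep '[[[1.8,0.7,0.3,0,0,0,5],[0,0.3,0,0,0,0,5],[0,0,0,0,0,0,5]]]' >/dev/null
python3 -c "
from h import *
report((0,0,12.7))"
python3 -m creep '[[[-0.2,0.2,-2,0,-0.001,0,5],[-0.2,0.2,-2,0,-0.001,0,5],[-0.2,0.1,-2,0,0,0,5],[0,0,0,0,0,0,5]]]' >/dev/null
python3 -c "
from h import *
report((0,0,12.7))"
```

```text
t 14.05 tip [-81.1   1.5   3.2] free [95.5  1.5 38.8] pitch 8.87 yaw 0.03 F seat [-0.6 -0.3 -1. ] op 11.6
t 14.38 tip [-85.7   0.7   5.3] free [91.   0.6 40.5] pitch 8.71 yaw 0.0 F seat [-0.4 -0.5 -1.7] op 11.6
```

```bash
python3 -m creep '[[[0,0,0,0,0,0,5],[0,0,0,0,0,0,5]]]' >/dev/null
python3 -c "
from h import *
report((0,0,12.7))"
python3 -m creep '[[[3,0.4,0.5,0,-0.003,0,5],[0,0,0,0,-0.003,0,5],[0,0,0,0,0,0,5],[0,0,0,0,0,0,5]]]' >/dev/null
python3 -c "
from h import *
report((0,0,12.7))"
```

```text
t 14.55 tip [-85.3   0.8   5.3] free [91.4  0.8 40.5] pitch 8.74 yaw 0.01 F seat [-0.9 -0.6 -2.2] op 11.6
t 14.88 tip [-82.5   0.6   3.7] free [94.1  0.5 39.3] pitch 8.88 yaw 0.01 F seat [-0.6  0.6 -1.7] op 11.8
```

```bash
python3 -m creep '[[[0.8,0.4,-3,0,-0.001,0,5],[0.8,0.4,-3,0,-0.001,0,5],[0.6,0.3,-2,0,-0.001,0,5],[0,0,0,0,0,0,5]]]' >/dev/null
python3 -c "
from h import *
report((0,0,12.7))"
```

```text
t 15.22 tip [-86.9   0.2   4. ] free [89.9  0.  38.9] pitch 8.63 yaw -0.01 F seat [-0.1  0.1 -2.8] op 11.6
```

```bash
python3 -m creep '[[[1.2,0.5,-2.5,0,-0.003,0,5],[1.2,0.5,-2.5,0,-0.003,0,5],[0,0,0,0,0,0,5]]]' >/dev/null
python3 -c "
from h import *
report((0,0,12.7))"
python3 -m creep '[[[1.2,0.5,-2.5,0,-0.003,0,5],[1.2,0.5,-2.5,0,-0.003,0,5],[0,0,0,0,0,0,5]]]' >/dev/null
python3 -c "
from h import *
report((0,0,12.7))"
```

```text
t 15.47 tip [-87.3  -0.1   4. ] free [89.4 -0.3 39.1] pitch 8.68 yaw -0.01 F seat [ 0.7  0.4 -2.2] op 11.5
t 15.72 tip [-87.8  -0.5   4.1] free [88.9 -0.8 39.2] pitch 8.71 yaw -0.02 F seat [ 4.6  1.5 -3. ] op 11.5
```

```bash
python3 -c "
from h import *
o=get_obs();print(o['joint_pos'].round(1),o['joint_torque'].round(1),o['position'],o['tcp_rot'].round(3).tolist())"
```

```text
[ 44.2  28.3 -22.1 122.3 -78.    0.8  96.4] [  0.8 -33.5  -2.3  -8.1   0.2   0.2   0.2] [ 0.5442424  -0.24715305  0.1566339 ] [[0.537, 0.146, 0.831], [-0.062, 0.989, -0.134], [-0.841, 0.02, 0.54]]
```

Both the j5 lower limit (-78) and the j6 limit (0.78) are reached, so this grasp cannot go further. The plate can rest safely on the channel floor and roller between the side walls. I'll set it down there, let go and regrasp the fin with the tool leaned about the jaw axis.

```bash
python3 -m creep '[[[1.8,0.4,0,0,0.013,0,5],[1.8,0.4,0,0,0.013,0,5],[0,0,0,0,0,0,5]]]' >/dev/null
python3 -c "
from h import *
report((0,0,12.7));print(get_obs()['joint_pos'].round(1))"
python3 -m creep '[[[1.5,0.4,0,0,0.006,0,5],[1.5,0.4,0,0,0.006,0,5],[0,0,0,0,0,0,5]]]' >/dev/null
python3 -c "
from h import *
report((0,0,12.7));print(get_obs()['joint_pos'].round(1))"
```

```text
t 15.97 tip [-90.9   0.5   2.8] free [86.8  0.9 32.4] pitch 6.93 yaw 0.18 F seat [-0.8  0.2 -1.3] op 11.6
[ 33.4  27.5  -7.6 121.6 -74.4   7.4  91.4]
t 16.22 tip [-91.2   1.    2.7] free [86.8  1.2 30.6] pitch 6.36 yaw 0.13 F seat [-4.6  0.6 15.2] op 11.6
[ 30.9  27.5  -4.4 121.3 -72.1   8.8  88.6]
```

Lowering the pitch to about 7° freed the wrist, and the tongue is already about 4 mm under the lip, so no regrasp is needed. I'll ease off and slide in along the plate.

```bash
python3 -m creep '[[[-1.3,0,0,0,-0.004,0,5],[0,0,-1.5,0,0,0,5],[0,0,-1.5,0,0,0,5],[0,0,0,0,0,0,5]]]' >/dev/null
python3 -c "
from h import *
report((0,0,12.7));print(get_obs()['joint_pos'].round(1))"
python3 -m creep '[[[0,0,-1.5,0,0,0,5],[0,0,-1.5,0,0,0,5],[0,0,0,0,0,0,5]]]' >/dev/null
python3 -c "
from h import *
report((0,0,12.7));print(get_obs()['joint_pos'].round(1))"
```

```text
t 16.55 tip [-92.3   1.1   2.3] free [85.5  1.2 31.3] pitch 6.71 yaw 0.09 F seat [0.6 1.4 8.6] op 11.3
[ 33.4  27.5  -7.7 121.6 -73.4   7.3  90.3]
t 16.8 tip [-94.    0.9   2. ] free [83.7  1.2 31.3] pitch 6.82 yaw 0.13 F seat [2.3 1.  8.2] op 11.8
[ 35.   27.6  -9.8 121.9 -74.    6.3  91.2]
```

```bash
python3 -m creep '[[[0,0,-1.5,0,0,0,5],[0,0,-1.5,0,0,0,5],[0,0,0,0,0,0,5]]]' >/dev/null
python3 -c "
from h import *
report((0,0,12.7));print(get_obs()['joint_pos'].round(1))"
python3 -m creep '[[[0,0,-1.5,0,0.002,0,5],[0,0,-1.5,0,0.002,0,5],[0,0,0,0,0,0,5]]]' >/dev/null
python3 -c "
from h import *
report((0,0,12.7));print(get_obs()['joint_pos'].round(1))"
```

```text
t 17.05 tip [-97.    0.9   1.5] free [80.8  1.2 30.8] pitch 6.81 yaw 0.16 F seat [2.9 0.7 6.5] op 11.7
[ 36.7  27.8 -12.  122.3 -74.5   5.2  92. ]
t 17.3 tip [-98.3   0.7   1.5] free [79.5  1.  30.4] pitch 6.71 yaw 0.18 F seat [5.1 0.5 6.1] op 11.6
[ 36.8  27.8 -12.1 122.4 -74.5   5.1  92.1]
```

```bash
python3 -m creep '[[[0,0,-1.5,0,0,0,5],[0,0,-1.5,0,0,0,5],[0,0,0,0,0,0,5]]]' >/dev/null
python3 -c "
from h import *
report((0,0,12.7));print(get_obs()['joint_pos'].round(1))"
python3 -m creep '[[[0,0,-1,0,0,0,5],[0,0,-1,0,0,0,5],[0,0,0,0,0,0,5]]]' >/dev/null
python3 -c "
from h import *
report((0,0,12.7))"
```

```text
t 17.55 tip [-98.6   0.2   1.4] free [79.1  0.5 31.1] pitch 6.95 yaw 0.15 F seat [ 8.6 -0.6  6.9] op 11.5
[ 38.7  28.  -14.6 122.6 -75.    3.8  92.8]
t 17.8 tip [-98.7   0.2   1.4] free [79.   0.5 31.6] pitch 7.12 yaw 0.17 F seat [10.5 -0.6  7.9] op 11.5
```

Force along the slope rises to 10 N with no further travel and the tip stays at x -98.7 and z 1.4, so the tongue is against the wall, under the lip. The plate also rests on the roller. I'll let go and look.

```bash
python3 -m creep '[[[0.3,0,0.5,0,0,0,5],[0,0,0,0,0,0,5],[0,0,0,0,0,0,30],[0,0,0,0,0,0,50],[0,0,0,0,0,0,50],[0,0,0,0,0,0,50],[0,0,0,0,0,0,50]]]' >/dev/null
python3 -c "
from h import *
report((0,0,12.7))"
python3 -m creep '[[[-10,0,0,0,0,0,50],[-20,0,0,0,0,0,50],[-20,0,0,0,0,0,50],[-20,0,0,0,0,0,50],[-20,0,0,0,0,0,50],[-10,0,0,0,0,0,50],[0,0,0,0,0,0,30],[0,0,0,0,0,0,5],[0,0,0,0,0,0,0],[0,0,0,0,0,0,0]]]' >/dev/null
python3 look.py pics/l2.png
python3 -c "
from h import *
report((0,0,12.7))"
```

```text
t 18.38 tip [-1.087e+02  1.900e+00 -1.000e-01] free [69.4  1.8 27.2] pitch 6.17 yaw 0.06 F seat [ 0.2  0.4 -1.2] op 40.8
t 19.32 tip [-118.3   -0.9   98.8] free [ 59.8  -0.9 126.3] pitch 6.25 yaw 0.06 F seat [0.1 0.1 0.7] op 19.5
```

View pics/l2.png

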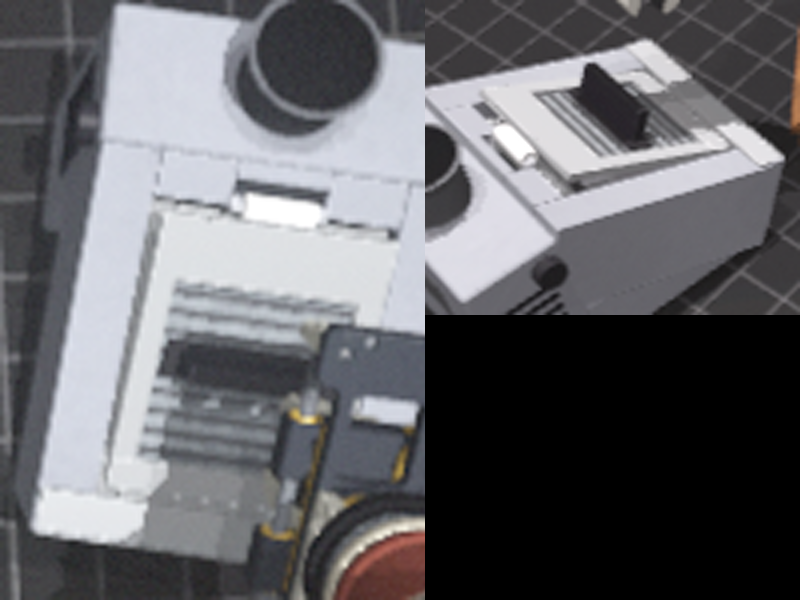

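The picture shows the plate hooked at the low end under the lip, with its free edge resting on the white roller (top crop (285,208)). Next I'll turn the closed fingers across and press on the free margin.

```bash
python3 -m creep '[[[0,0,21,0,0.027,0,0],[0,0,21,0,0.027,0,0],[0,0,21,0,0.027,0,0],[0,0,21,0,0.027,0,0],[0,0,0,0.12,0,0,0],[0,0,0,0.12,0,0,0],[0,0,0,0.12,0,0,0],[0,0,0,0.12,0,0,0],[0,0,0,0.12,0,0,0],[0,0,0,0.12,0,0,0]]]' 
python3 -m creep '[[[0,0,0,0.12,0,0,0],[0,0,0,0.12,0,0,0],[0,0,0,0.12,0,0,0],[0,0,0,0.12,0,0,0],[0,0,0,0.12,0,0,0],[0,0,0,0.12,0,0,0],[0,0,0,0.12,0,0,0],[0,0,0,0,0,0,0],[0,0,0,0,0,0,0]]]' >/dev/null
cat > pr.py <<'E'
from h import *
o=get_obs();RSw=seatR();p=np.load("b.npy");s0=blow(p,seatB([(0,0,0)]))[0]
R=np.c_[-RSw[:,2],-RSw[:,0],-RSw[:,1]]*np.array([1,1,1]);R=np.c_[R[:,0],np.cross(R[:,2],R[:,0]),R[:,2]]
tgt=s0+RSw@np.array([.064,0,.05])
print("seat TCP",(RSw.T@(o["position"]-s0)*1e3).round(1),"Fseat",(RSw.T@o["contact_force"]).round(1),"j",o["joint_pos"].round(0))
delta(tgt,R)
E
python3 pr.py
```

```text
t: 20.15
position: [0.5547, -0.2489, 0.2671]
tcp_rot: [[0.407, 0.708, 0.578], [-0.041, 0.646, -0.762], [-0.913, 0.286, 0.292]]
contact_force: [0.5, 0.2, -0.6]
opening: 0.002
seat TCP [ 61.7  -0.9 128.2] Fseat [-0.9  0.2  0.7] j [ -7.  25.  49. 107. -47.  43. -30.]
t 20.9 F [-1.1  0.4  0.2] pos [ 0.5547 -0.2488  0.2672] op 0.2
shift mm(cur axes) [78.2  2.1  1. ] (after turn) [78.2  2.3 -0.9] turn [ 0.0181 -0.0237 -0.0016]
```

```bash
python3 -m creep '[[[10,1,-0.5,0.018,-0.024,0,0],[20,1,0,0,0,0,0],[20,0,0,0,0,0,0],[20,0,0,0,0,0,0],[10,0,0,0,0,0,0],[5,0,0,0,0,0,0],[3,0,0,0,0,0,0],[0,0,0,0,0,0,0],[0,0,0,0,0,0,0]]]' >/dev/null
python3 pr.py
```

```text
seat TCP [64.9 -0.9 41.7] Fseat [-0.6 -0.1  0.4] j [ -2.  33.  41. 108. -58.  35. -24.]
t 21.65 F [-0.7  0.   0.1] pos [ 0.5922 -0.2549  0.1894] op 0.5
shift mm(cur axes) [-8.3 -0.8 -0.9] (after turn) [-8.3 -0.9 -0.9] turn [-0.0032  0.0009 -0.0042]
```

```bash
python3 -m creep '[[[4,0,0,0,0,0,0],[4,0,0,0,0,0,0],[3,0,0,0,0,0,0],[2,0,0,0,0,0,0],[1,0,0,0,0,0,0],[0,0,0,0,0,0,0]]]' >/dev/null
python3 pr.py
python3 -m creep '[[[1,0,0,0,0,0,0],[1,0,0,0,0,0,0],[1,0,0,0,0,0,0],[0,0,0,0,0,0,0]]]' >/dev/null
python3 pr.py
```

```text
seat TCP [64.7 -0.3 27.4] Fseat [-0.2  0.7  5.2] j [ -1.  34.  40. 108. -59.  34. -23.]
t 22.15 F [-2.2  1.1  4.6] pos [ 0.598  -0.2553  0.1763] op 0.5
shift mm(cur axes) [-22.6  -0.6  -0.3] (after turn) [-22.6  -0.7  -0.3] turn [-0.0034 -0.0004 -0.0038]
seat TCP [64.7 -0.3 23.6] Fseat [1.3 0.1 0.8] j [ -1.  34.  40. 108. -60.  34. -22.]
t 22.48 F [ 0.9 -0.   1.3] pos [ 0.5995 -0.2555  0.1729] op 0.0
shift mm(cur axes) [-26.4  -0.7  -0.3] (after turn) [-26.4  -0.7  -0.3] turn [-0.0031  0.0006 -0.0034]
```

```bash
python3 -m creep '[[[1.5,0,0,0,0,0,0],[1.5,0,0,0,0,0,0],[0,0,0,0,0,0,0]]]' >/dev/null
python3 pr.py|head -1
python3 -m creep '[[[1.5,0,0,0,0,0,0],[1.5,0,0,0,0,0,0],[0,0,0,0,0,0,0]]]' >/dev/null
python3 pr.py|head -1
python3 -m creep '[[[1.5,0,0,0,0,0,0],[1.5,0,0,0,0,0,0],[0,0,0,0,0,0,0]]]' >/dev/null
python3 pr.py|head -1
```

```text
seat TCP [63.6 -0.2 20.2] Fseat [ 0.5 -0.5  0.6] j [ -1.  35.  39. 108. -60.  34. -22.]
seat TCP [64.1 -0.3 17.5] Fseat [-0.4  0.5  0.2] j [ -1.  35.  39. 108. -60.  34. -22.]
seat TCP [64.3 -0.3 14.6] Fseat [-0.2  0.7 -0.3] j [ -1.  35.  39. 108. -61.  33. -21.]
```

```bash
python3 -m creep '[[[1.5,0,0,0,0,0,0],[1.5,0,0,0,0,0,0],[0,0,0,0,0,0,0]]]' >/dev/null
python3 pr.py|head -1
python3 -m creep '[[[1,0,0,0,0,0,0],[1,0,0,0,0,0,0],[0,0,0,0,0,0,0]]]' >/dev/null
python3 pr.py|head -1
python3 -m creep '[[[1,0,0,0,0,0,0],[1,0,0,0,0,0,0],[0,0,0,0,0,0,0]]]' >/dev/null
python3 pr.py|head -1
python3 look.py pics/l3.png
```

```text
seat TCP [64.3 -0.2 11.6] Fseat [-0.7  0.4  0.6] j [ -1.  35.  38. 108. -61.  33. -21.]
seat TCP [64.4 -0.3  9.7] Fseat [-0.2  0.1 -0.4] j [ -0.  36.  38. 108. -61.  33. -21.]
seat TCP [64.5 -0.5  9. ] Fseat [-1.2  2.6  7.3] j [ -0.  36.  38. 108. -62.  33. -21.]
```

View pics/l3.png

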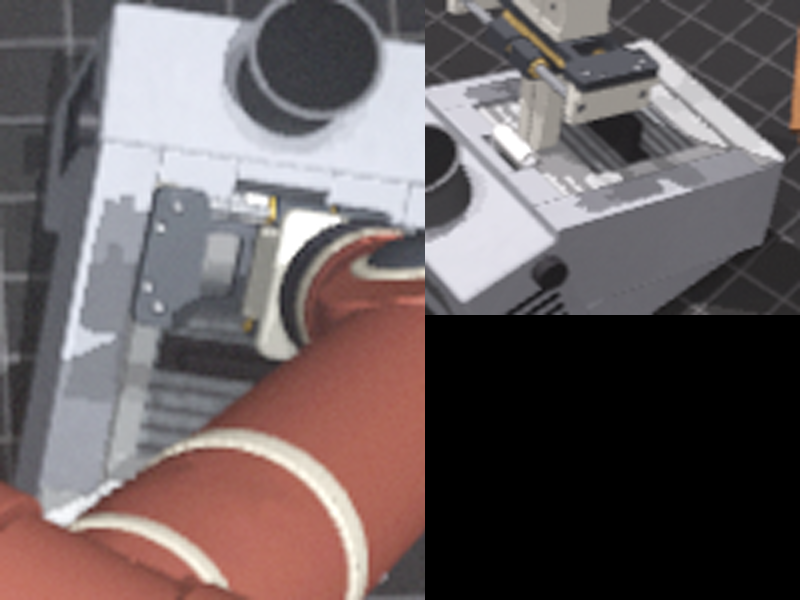

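The fingers stand on the margin at about flush height (9 mm, 7 N). One firmer press will make sure it is home, then I'll retreat and look.

```bash
python3 -m creep '[[[1,0,0,0,0,0,0],[1,0,0,0,0,0,0],[0,0,0,0,0,0,0]]]' >/dev/null
python3 pr.py|head -1
python3 -m creep '[[[1,0,0,0,0,0,0],[1,0,0,0,0,0,0],[0,0,0,0,0,0,0]]]' >/dev/null
python3 pr.py|head -1
python3 -m creep '[[[-4,0,0,0,0,0,0],[-10,0,0,0,0,0,0],[-25,0,0,0,0,0,0],[-30,0,0,0,0,0,0],[-30,0,0,0,0,0,0],[-30,0,0,0,0,0,0],[-20,20,0,0,0,0,0],[0,35,0,0,0,0,0],[0,35,0,0,0,0,0],[0,35,0,0,0,0,0]]]' >/dev/null
python3 -m creep '[[[0,0,-30,0,0,0,0],[0,0,-35,0,0,0,0],[0,0,-35,0,0,0,0],[0,0,-35,0,0,0,0],[0,0,-35,0,0,0,0],[0,0,-35,0,0,0,0],[0,0,0,0,0,0,0],[0,0,0,0,0,0,0]]]'
python3 look.py pics/l4.png; python3 pr.py | head -1
```

```text
seat TCP [64.6 -0.5  8.8] Fseat [-4.2  4.1 21.6] j [ -0.  36.  38. 108. -62.  33. -20.]
seat TCP [64.6 -0.5  8.7] Fseat [-5.7  6.2 35.7] j [ -0.  36.  38. 108. -62.  33. -20.]
t: 26.08
position: [0.6934, -0.0588, 0.3411]
tcp_rot: [[0.403, 0.902, -0.155], [-0.062, -0.142, -0.988], [-0.913, 0.408, -0.001]]
contact_force: [-0.4, -0.9, 0.4]
opening: 0.008
seat TCP [189.6 203.1 153.5] Fseat [ 0.  -0.2  0.8] j [-32.  32.  59.  88. -38.  53. -65.]
```

View pics/l4.png

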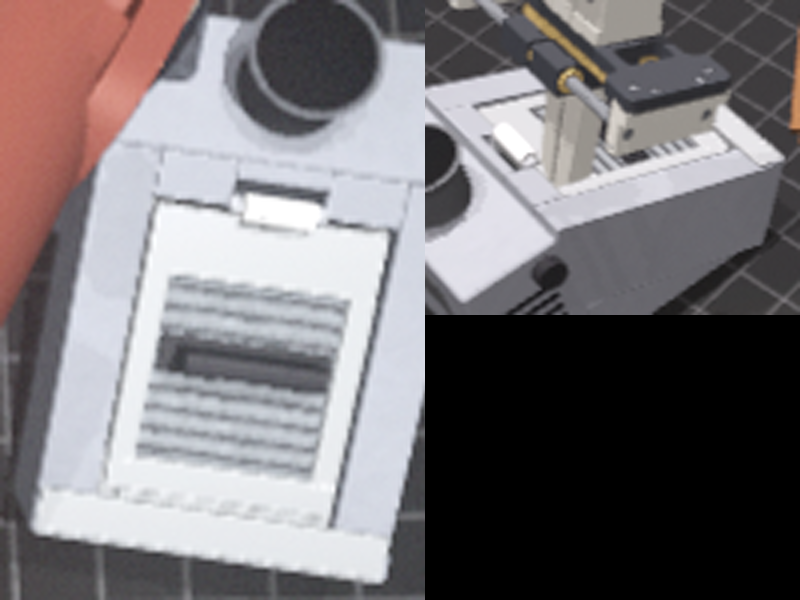

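The plate lies flush, with the roller over its free edge at its rest position (442.8,147.5 px, against 443,147.8 at the start). The arm is clear, so I'm handing in.

```bash
python3 -c "
from cell import *
o=get_obs();print(o['t'],o['contact_force'].round(1),abs(o['qd']).max());job_done()"
```

```text
26.1833 [-0.3 -0.1  0.7] 1.8182184075653114
the job is handed in; nothing more can be done
```

The filter plate is back in the blower, flush and let go, with the roller catch over its free edge. I handed the job in at 26.2 s of the 51 s.

**What I did:**
- **Pick-up:** I took the aluminium plate by its fin.
- **Hooking in:** I felt the channel floor about 2 mm above its mean height. I slid the tongue under the lip at about 7° off the slope until it met the end wall, where the force along the slope rose to about 10 N and the plate stopped moving.
- **Pressing home:** I let go with the plate resting on the roller. It went down at the first touch of the closed fingers on the free margin. I then pressed once more at flush height to be sure, and backed away.

**Last checks:**
- **Plate:** The picture shows it flush and square between the walls. By touch, the top of the margin is at 8.7 mm, against a nominal 8 mm.
- **Roller:** It covers the plate's edge and sits within 0.5 px of where it was at the start.
- **Arm:** It was clear of everything, with no contact force.

**What did not go to plan:**
- **Joint limits:** The first slide stalled because two wrist joints, 5 and 6, hit their limits. I lowered the tilt from about 9° to 7° to get free.
- **Final press:** It reached about 36 N at the wrist, under the 45 N limit but more than the 10 to 20 N suggested.
- **Sideways position:** Camera and robot disagreed by about 2 mm before insertion. I shifted the plate about 1 mm and relied on the play between the side walls.
- **Brush and violets:** I did not take a last picture of them. The arm kept well above them and no unexpected contact was felt.

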